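# Shut and clamp the shielded test box

### The job

Get the filter in the shielded test box ready for measuring: with the fingertips, gently push the open blue lid down until it is fully shut, without letting it slam, and only then push the two red-knobbed swing clamps on the front of the box round across the lid, each as far as its stop. Pick nothing up, and leave the filter inside and the other things on the bench where they are.

Things in the scene. Friction and masses are not known exactly. Their poses are not given: they have to be found in the camera images.
- shield_box: shielded test box, aluminium, fixed. Open base 260 mm wide (y), 160 deep (x), 95 high. Origin: centre of the underside; x points from its front (clamp side, towards the robot) to its hinge side. Hinge axis along y at x = 88, z = 108 mm; clamp pivots at x = -102, y = 108 (left) and -108 mm (right). Yaw within 0.3 rad. Connectors stick out 17 mm from both sides at z = 50 mm
- lid (a joint): angle of the blue lid, rad: 0 = fully shut, up to 1.5 = open, nearly upright; starts at 0.9 to 1.4. Flat slab 22 mm thick, 260 wide, 170 from hinge axis to front edge, 0.5 kg, no handle; open, its outer face looks up and away from the robot; shut, its top is 119 mm above the bench. Stiff hinge: it stays where it is left and does not fall; closing takes 2 to 7 N at 140 mm from the hinge
- lid_hinge (a point): point on the lid's hinge axis, middle of its width and thickness; lid axes: -x runs from the hinge to the front edge, y along the hinge, z out of the outer (top) face, which lies 11 mm from the axis
- lid_front (a point): middle of the front edge of the lid, on its outer (top) face
- clamp_left (a joint): angle of the left (+y) clamp arm about its upright pin, rad: 0 = parked along the box's front edge, knob towards the middle; grows to its stop at 1.571 = square across the lid, knob pushed away from the robot, over the lid. Starts at -0.3 to 0. Stays where left; 1.5 N at the knob. Steel arm 15 mm wide, top 136 mm above the bench; its pad just clears the shut lid; a lid 10 mm ajar blocks it
- clamp_right (a joint): the same for the right (-y) clamp, its mirror image: also grows from 0 (parked, knob towards the middle) to its stop at 1.571 (across the lid); starts at -0.3 to 0
- clamp_left_pivot (a point): centre of the left clamp's pivot pin, on top of the arm (136 mm above the bench)
- clamp_right_pivot (a point): centre of the right clamp's pivot pin, on top of the arm (136 mm above the bench)
- clamp_left_knob (a point): centre of the top of the left clamp's upright red knob: a round post 19 mm in diameter standing 36 mm above the end of the arm, 75 mm from the pivot; its top is 170 mm above the bench
- clamp_right_knob (a point): centre of the top of the right clamp's upright red knob, same sizes
- filter: the filter under test, a loose grey cast box 60 x 110 x 34 mm (x, y, z) with a yellow-capped connector at each y end (145 mm over all), lying on the black floor inside the test box, 10 mm above the bench; origin at the centre of its underside. Not to be touched
- spare_filter: loose aluminium filter box 60 x 110 x 34 mm with red-capped connectors, 145 mm over all, on the bench to the left of the test box; origin at the centre of its underside. Bystander
- torque_wrench: loose small torque wrench with blue handle, 190 mm long, 24 mm high, on the bench to the right of the test box; origin under its middle. Bystander
- attenuator: loose finned steel attenuator standing on end, 39 mm in diameter, 64 mm high, on the bench left of the front left corner of the test box; origin at the centre of its foot. Bystander
- adapter_tray: loose black compartment tray 100 x 150 x 28 mm with adapters, on the left of the bench; origin at the centre of its underside. Bystander
- mug: loose white mug 80 mm in diameter, 90 mm high, handle to its y side, on the right of the bench; origin at the centre of its foot. Bystander
- screwdriver: loose yellow-handled screwdriver 200 mm long, 26 mm high, on the right of the bench; origin under its middle. Bystander

How it is judged:
On the way, in this order (a step that is already met when the one before it is completed fails the run):
1. the lid is pushed fully shut while both clamps are still off the lid (value of joint lid below 0.025 rad and value of joint each of clamp_left, clamp_right below 0.3 rad), for 0.2 s.
2. both clamps are swung across the shut lid, in either order (value of joint lid below 0.025 rad and value of joint each of clamp_left, clamp_right above 1.4 rad), for 0.2 s.
At the end, for the whole second after the job is handed in: the lid is shut (hinge under 0.025 rad, front edge within about 4 mm), both clamps lie across it within 0.17 rad of their stops, the filter has moved less than 12 mm from where it lay and every other loose thing less than 20 mm, all at rest (all of step 2 and distance of filter from where it was at the start of the episode below 0.012 m and distance of each of spare_filter, torque_wrench, attenuator, adapter_tray, mug, screwdriver from where it was at the start of the episode below 0.02 m and linear speed of each of filter, spare_filter, torque_wrench, attenuator, adapter_tray, mug, screwdriver below 0.02 m/s); the robot touches nothing.
It fails at once if the box, lid or clamps are pushed with the arm or the gripper's body instead of the fingers (over 5 N) (contact force between the arm and shield_box above 5 N).
It fails at once if the lid is slammed: it is nearly shut (under 0.12 rad) and still closing faster than 2.5 rad/s (value of joint lid below 0.12 rad and velocity of joint lid below -2.5 rad/s).
It fails at once if the filter is lifted or pushed out of its place (over 12 mm) (distance of filter from where it was at the start of the episode above 0.012 m).
It fails at once if something else on the bench is picked up, knocked or shoved (over 20 mm) (distance of any of spare_filter, torque_wrench, attenuator, adapter_tray, mug, screwdriver from where it was at the start of the episode above 0.02 m).
It also fails if it takes over 64 s, if anything falls off the work surface, if the arm or the gripper's body presses on something with over 40 N, if the wrist force passes 120 N, or if a joint passes its speed limit or range.

### The arm

A 7-joint arm with a two-finger parallel gripper is mounted at the origin on the work surface. World frame = base frame: x ahead of the robot, y to its left, z up, the work surface at z = 0. Lengths are in m, angles in rad, forces in N, time in s.
With the tool pointing down it reaches from about 0.4 to 0.85 m from the base axis. Payload 10.4 kg.
Tool frame: the origin (TCP) lies on the front face of the gripper's body, between the roots of the fingers; the fingertips stand 73 mm ahead of it and the grasp point (between the pads) lies 54 mm ahead of it; z points along the fingers, y is the line along which they close (so a half turn about z gives the same grasp; the last joint's range is limited). The gripper opens to 85 mm and grips with 20 to 120 N. Pads are 22 mm wide; open, the fingers measure 114 mm over their backs; the gripper's body (76 mm by 85 mm) begins 54 mm behind the grasp point. The pads swing forward as they close: fully open they stand 13 mm farther back than shut.
Start: joints at [-1.296, 0.332, -0.065, 1.46, 0.022, 1.35, -0.088], TCP at [0.183, 0.598, 0.304] pointing down, gripper open.
Joint ranges: [-2.6, 2.6], [-0.5, 2.12], [-1.47, 1.34], [0.16, 2.42], [-1.27, 4.41], [0.06, 2.06], [-2.6, 2.6]. Speed limits (rad/s): [2.22, 2.22, 2.79, 2.79, 3.14, 3.14, 3.14].

### API

Orientations are given as a unit quaternion [x, y, z, w].
In Python, from workcell import manip gives the robot as it stands.
- The arm moves only by the shell command python3 -m jog 'ROWS' [FORCE]. ROWS is JSON, a list of rows, each an object with "grip": the gripper command: -1 is fully open, 1 is shut, values between are in proportion; "slide": the shift along the tool's x, y, z in cm, a list of three; "yaw": the turn about the tool's z in rad. A call has 1 to 8 rows; each row shifts and turns the commanded pose from where the row before left it, along the tool's axes as they then stand; what a row does not reach is not made up. A row lasts 1/10 s, in which the tool goes at most 50 mm and 8.59 degrees, less where a joint would pass 70% of its speed; a pose out of reach is approached as far as the arm can. A call with a gripper value outside its range is refused whole. The fingers move at their own pace and stop on an object; FORCE is the grip in N (left out, the last holds). Time passes only in rows, so rows that do not move let the fingers close. It gives the time, the measured TCP pose, the force, the opening and the grip force at its end, in the units of the state.
- manip.get_obs(): the state, without advancing time (a new reading comes with each control period).
- manip.camera(name): name is "scene" or "side" or "wrist"; returns the picture (400x640x3 uint8, blue, green, red); there is no depth.
- manip.calibration(name): a dict with "vfov" (degrees; the focal length in pixels is half the picture's height over the tangent of half this angle, whatever the lens; pixels are square), "cx", "cy" (the principal point, pixels), "k1" (the pictures are not rectified: a ray, as slopes to the right and down, at radius r is drawn at 1 + k1 r^2 times it, then the intrinsics apply), "camera_from_world" (4x4, takes a point from world to camera coordinates). Camera axes: x right, y down, z forward; pixel columns grow to the right and rows downward; lengths in m; the calibration is good to about 2 mm. A picture is of the moment at which its call begins: read the wrist's pose just before it. calibration takes no time and is no camera call; for the wrist camera it gives the pose at the moment of the call.
- manip.hand_in(): hands the job in; it is judged then, once.
Trained networks look in the newest picture that a camera, given by its name, has taken for a name from the list of things; names that differ only in an ending like _2 or _b are one class to them, and where a whole thing is asked for, a point or a joint stands for the part that bears it (a point fixed in the world has none). Each returns a list of dicts, best first, with "conf" (0 to 1); they miss things now and then, are a little off and sometimes report something else, mostly with a low value. They report only what shows in the picture. A call takes as long as a camera call.
- manip.masks_of(thing, camera): "region" (400x640 bool, what is visible of it) and "centre" ([column, row] in pixels, amid what is visible of it).
The state is a dict: "clock": time; "joint_pos": joint angles; "joint_velocities": joint speeds; "tau": joint torques, N m; "position": TCP position; "ee_rot": TCP orientation; "ft_force": force on the tool from outside, world axes, zero at the start; "torque": the same for the moment, N m; "grip_width": opening from 0.0 (shut) to 1.0 (fully open); "grasp_force": force on a finger pad.
Only numpy, scipy, OpenCV 4.12 (cv2) and the standard library are available. Lean on these libraries where they do the work, as an engineer would, in place of code of your own. Each camera call takes 0.05 s, during which the arm holds its last target. There are 200 camera calls.

## Working session

There is one attempt and no reset: what is moved stays moved. The work goes in short steps, Python scripts to look and compute and a shell command to move; the robot and the scene stay as the last step left them, time stands still between calls to the robot, and variables do not carry over. Pictures are saved under pics/ and viewed, at most 10 in all, crops included, and the job is handed in when it is done.

```bash
mkdir -p pics; cat > h.py <<'E'
import numpy as np, cv2
from workcell import manip
from scipy.spatial.transform import Rotation as R
def ray(cal,px):
    f=200/np.tan(np.radians(cal["vfov"])/2)
    d=np.array([(px[0]-cal["cx"])/f,(px[1]-cal["cy"])/f]); u=d.copy()
    for _ in range(20): u=d/(1+cal["k1"]*(u@u))
    T=np.array(cal["camera_from_world"]); Rm=T[:3,:3]
    return -Rm.T@T[:3,3], Rm.T@np.array([u[0],u[1],1])
def at_z(cal,px,z):
    o,d=ray(cal,px); return o+d*(z-o[2])/d[2]
def proj(cal,p):
    f=200/np.tan(np.radians(cal["vfov"])/2)
    T=np.array(cal["camera_from_world"]); c=T[:3,:3]@p+T[:3,3]
    u=c[:2]/c[2]; u=u*(1+cal["k1"]*(u@u)); return np.array([cal["cx"],cal["cy"]])+f*u
def tri(rs):
    A=0;b=0
    for o,d in rs:
        d=d/np.linalg.norm(d); P=np.eye(3)-np.outer(d,d); A=A+P; b=b+P@o
    return np.linalg.solve(A,b)
E
python3 - <<'E'
from h import *
s=manip.get_obs(); print({k:np.round(v,3) for k,v in s.items()})
for c in("scene","side"):
    im=manip.camera(c); cv2.imwrite(f"pics/{c}0.png",im); cal=manip.calibration(c)
    print(c,np.round(ray(cal,(320,200)),2))
    for t in("lid_front","lid_hinge","clamp_left_pivot","clamp_right_pivot","clamp_left_knob","clamp_right_knob","filter","attenuator","mug"):
        z={"lid_hinge":.108,"clamp_left_pivot":.136,"clamp_right_pivot":.136,"clamp_left_knob":.16,"clamp_right_knob":.16}.get(t,.03)
        for m in manip.masks_of(t,c)[:2]: print(t,round(m["conf"],2),np.round(m["centre"],0),m["region"].sum(),np.round(at_z(cal,m["centre"],z),3))
E
```

```text
{'clock': np.float64(0.0), 'joint_pos': array([-1.296,  0.333, -0.065,  1.461,  0.022,  1.35 , -0.088]), 'joint_velocities': array([-0.002, -0.001, -0.   , -0.   ,  0.   , -0.   ,  0.001]), 'tau': array([-0.0000e+00, -6.2544e+01,  4.9000e-02, -3.9161e+01,  1.6000e-02,
        1.0000e-02, -0.0000e+00]), 'position': array([0.183, 0.597, 0.303]), 'ee_rot': array([ 0.148,  0.989, -0.001, -0.   ]), 'ft_force': array([-0.186,  0.346, -0.738]), 'torque': array([ 0.031, -0.003, -0.01 ]), 'grasp_force': np.float64(0.0), 'grip_width': np.float64(0.998)}
scene [[ 1.2   0.79  0.98]
 [-0.51 -0.58 -0.64]]
lid_front 0.84 [270. 189.] 2258 [ 0.548 -0.248  0.03 ]
lid_hinge 0.71 [264. 189.] 2327 [ 0.613 -0.177  0.108]
clamp_left_pivot 0.46 [324. 198.] 131 [0.514 0.015 0.136]
clamp_right_pivot 0.5 [313. 175.] 113 [ 0.462 -0.103  0.136]
clamp_right_pivot 0.17 [304. 162.] 140 [ 0.438 -0.185  0.136]
clamp_left_knob 0.73 [324. 200.] 194 [0.54  0.042 0.16 ]
clamp_right_knob 0.6 [311. 175.] 134 [ 0.489 -0.08   0.16 ]
filter 0.83 [288. 222.] 359 [ 0.602 -0.066  0.03 ]
attenuator 0.48 [350. 246.] 199 [0.521 0.148 0.03 ]
mug 0.59 [259. 137.] 280 [ 0.372 -0.574  0.03 ]
side [[ 0.11 -0.79  1.1 ]
 [ 0.34  0.61 -0.72]]
lid_front 0.94 [370. 204.] 1378 [0.758 0.016 0.03 ]
lid_hinge 0.9 [370. 204.] 1390 [ 0.71  -0.039  0.108]
clamp_left_pivot 0.62 [306. 207.] 150 [0.513 0.021 0.136]
clamp_right_pivot 0.65 [312. 243.] 215 [ 0.464 -0.114  0.136]
clamp_right_knob 0.74 [315. 242.] 217 [ 0.465 -0.128  0.16 ]
clamp_right_knob 0.22 [347. 243.] 643 [ 0.54  -0.174  0.16 ]
filter 0.95 [347. 241.] 631 [ 0.604 -0.084  0.03 ]
attenuator 0.42 [291. 203.] 156 [0.522 0.149 0.03 ]
mug 0.55 [376. 384.] 1096 [ 0.433 -0.497  0.03 ]
```

View pics/scene0.png

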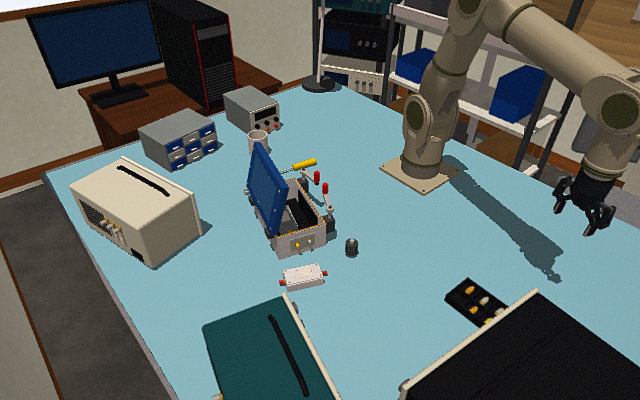

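View pics/side0.png

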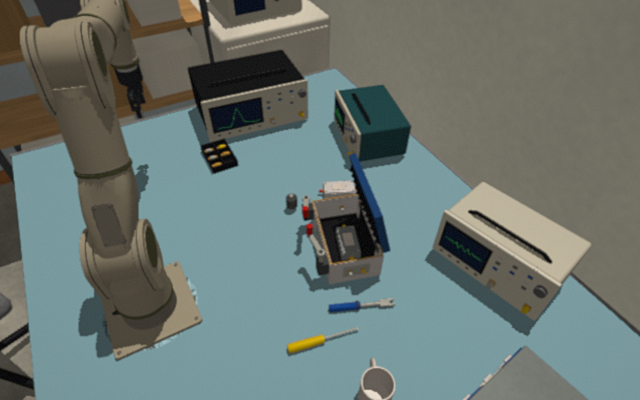

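Scene: open blue lid at about (265,190), red knobs at (317,177) and (325,188), attenuator at (351,247). Side: lid on edge at (370,204), knobs at (306,210) and (311,229), filter at (347,241). Next I fit the box pose and the lid angle to the lid masks and the red knob blobs.

```bash
cat > fit.py <<'E'
from h import *
from scipy.optimize import minimize
def box2w(p,q): # q in box frame
    c,s=np.cos(p[2]),np.sin(p[2]); return np.array([p[0]+c*q[0]-s*q[1],p[1]+s*q[0]+c*q[1],q[2]])
def lidpt(p,l,y,n): # l from hinge, n above mid
    t=p[3]; return box2w(p,[.088-l*np.cos(t)+n*np.sin(t),y,.108+l*np.sin(t)+n*np.cos(t)])
def knob(p,side,a): # arm angle 0: towards middle
    s=1 if side=="left" else -1
    return box2w(p,[-.102+.075*np.sin(a),s*(.108-.075*np.cos(a)),.153])
if __name__=="__main__":
    cal={};M={};red={}
    for c in("scene","side"):
        im=manip.camera(c); cal[c]=manip.calibration(c)
        hs=cv2.cvtColor(im,cv2.COLOR_BGR2HSV)
        M[c]=manip.masks_of("lid_front",c)[0]["region"].astype(np.uint8)
        r=(((hs[...,0]<8)|(hs[...,0]>172))&(hs[...,1]>150)&(hs[...,2]>80)).astype(np.uint8)
        n,l,st,ce=cv2.connectedComponentsWithStats(r)
        print(c,[(np.round(ce[i],1).tolist(),int(st[i,4])) for i in range(1,n) if st[i,4]>15 and 280<ce[i][0]<340 and 160<ce[i][1]<250])
        x0,y0=(220,120) if c=="scene" else (270,140)
        cv2.imwrite(f"pics/{c}c.png",cv2.resize(im[y0:y0+150,x0:x0+150],None,fx=4,fy=4,interpolation=cv2.INTER_CUBIC))
    S=4
    def cost(p):
        t=0
        for c in cal:
            pts=np.array([proj(cal[c],lidpt(p,l,y,n)) for l in(-0.0,.17) for y in(-.13,.13) for n in(-.011,.011)])
            H=cv2.convexHull(((pts+.5)*S-.5).astype(np.float32)).round().astype(np.int32)
            big=np.zeros((400*S,640*S),np.uint8); cv2.fillConvexPoly(big,H,1)
            a=cv2.resize(big.astype(np.float32),(640,400),interpolation=cv2.INTER_AREA)
            t+=np.abs(a-M[c]).sum()/M[c].sum()
        return t
    best=None
    for yaw in(-.2,0,.2):
        for th in(1.0,1.25):
            r=minimize(cost,[.6,-.08,yaw,th],method="Nelder-Mead",options=dict(initial_simplex=np.array([.6,-.08,yaw,th])+np.vstack([np.zeros(4),np.diag([.04,.04,.1,.15])]),maxiter=250))
            if best is None or r.fun<best.fun: best=r
            print(np.round(r.x,3),round(r.fun,3))
    np.save("p.npy",best.x)
E
python3 fit.py
```

```text
scene [([316.1, 176.1], 54), ([324.9, 188.1], 54)]
side [([305.1, 211.1], 49), ([309.0, 228.7], 53)]
[ 0.595 -0.075 -0.293  1.337] 0.21
[ 0.596 -0.075 -0.291  1.329] 0.21
[ 0.613 -0.071 -0.355  1.19 ] 0.446
[ 0.595 -0.076 -0.291  1.329] 0.208
[ 0.613 -0.069 -0.349  1.197] 0.456
[ 0.595 -0.075 -0.294  1.335] 0.207
```

View pics/scenec.png

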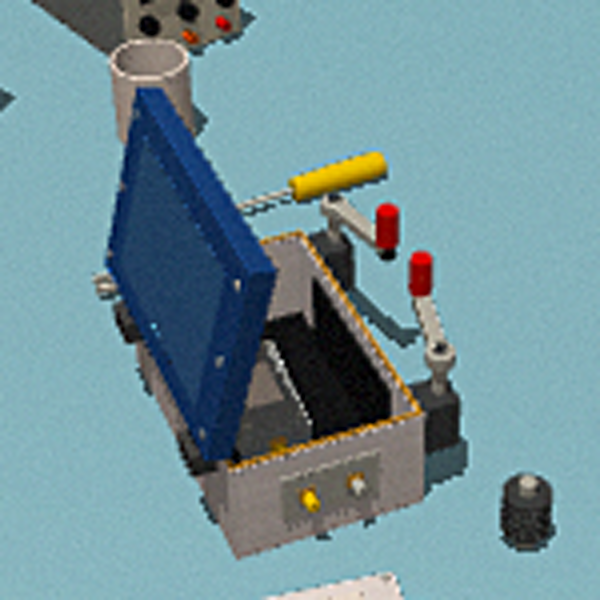

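View pics/sidec.png

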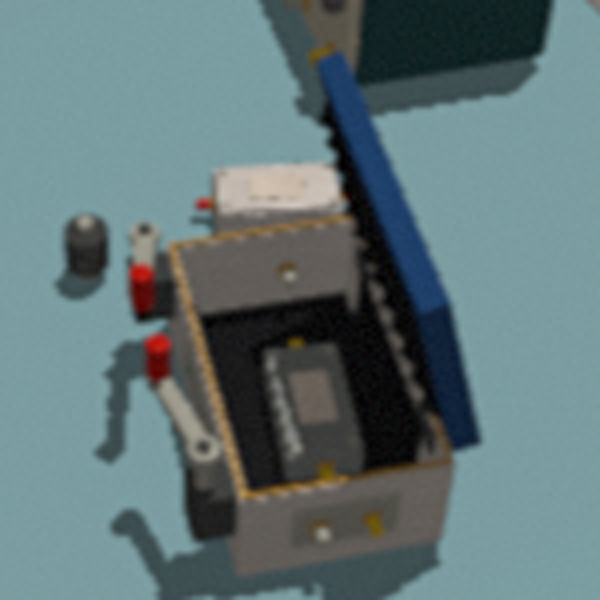

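Crops: pivots at (303,171) and (329.5,208) in scene, (306,198) and (321,251) in side. Both knobs lean a little towards the robot. I'll refine the fit with the rim corners and pivots.

```bash
cat > fit2.py <<'E'
from fit import *
from scipy.optimize import least_squares
cs={c:manip.calibration(c) for c in("scene","side")}
o={"scene":np.array([220,120]),"side":np.array([270,140])}
F=-.08
obs=[("scene",(332,203),[-.102,-.108,.136]),("scene",(440,350),[-.102,.108,.136]),
("side",(145,232),[-.102,.108,.136]),("side",(203,445),[-.102,-.108,.136]),
("side",(243,496),[F,-.13,.095]),("side",(172,245),[F,.13,.095]),("side",(450,460),[.08,-.13,.095]),
("scene",(424,411),[F,.13,.095]),("scene",(303,234),[F,-.13,.095])]
lid=[("scene",(272,268),.17,.13,-.011),("side",(445,302),0.17,-.13,.011)]
lid=[("scene",(275,268),.17,.13,-.011),("side",(330,52),.17,.13,.011),("side",(480,440),0,-.13,.011)]
def res(p):
    r=[proj(cs[c],box2w(p,q))-(o[c]+(np.array(u)+.5)/4-.5) for c,u,q in obs]
    r+=[proj(cs[c],lidpt(p,l,y,n))-(o[c]+(np.array(u)+.5)/4-.5) for c,u,l,y,n in lid[:1]]
    return np.ravel(r)
p=np.load("p.npy"); s=least_squares(res,p,loss="soft_l1"); print(np.round(s.x,4)); print(np.round(res(s.x),1).reshape(-1,2).tolist())
print("mask p",p.round(4)); print(np.round(res(p),1).reshape(-1,2).tolist())
kn={"left":[(324.9,188.1),(305.1,211.1)],"right":[(316.1,176.1),(309.0,228.7)]}
P=s.x; 
for k,(a,b) in kn.items():
    w=tri([ray(cs["scene"],a),ray(cs["side"],b)]); c,si=np.cos(P[2]),np.sin(P[2]); d=w[:2]-P[:2]; bx=np.array([c*d[0]+si*d[1],-si*d[0]+c*d[1]])
    sg=1 if k=="left" else -1; v=bx-[-.102,sg*.108]
    print(k,w.round(3),"box",bx.round(3),"r",np.hypot(*v).round(3),"ang",np.arctan2(v[0],-sg*v[1]).round(3))
np.save("p.npy",P)
for n,q in (("lid front mid",lidpt(P,.17,0,.011)),("hinge",lidpt(P,0,0,0)),("PL",box2w(P,[-.102,.108,.136])),("PR",box2w(P,[-.102,-.108,.136]))): print(n,q.round(3))
for n in("lid front corners",): print([lidpt(P,.17,y,.011).round(3) for y in(-.13,.13)])
E
python3 fit2.py
```

```text
[ 0.5994 -0.0738 -0.2866  1.3209]
[[0.1, -0.4], [-0.3, 0.4], [-0.4, -0.5], [0.1, 0.2], [-0.7, 1.1], [-1.6, -0.6], [1.4, 0.6], [-0.0, 1.3], [-0.6, -0.5], [-0.0, 1.3]]
mask p [ 0.5953 -0.0747 -0.294   1.3348]
[[1.2, -0.9], [0.4, -0.1], [-1.2, -0.0], [-1.3, 0.9], [-2.2, 1.8], [-2.3, -0.1], [0.1, 1.6], [0.6, 0.8], [0.5, -1.0], [-0.2, 0.6]]
left [ 0.495 -0.007  0.154] box [-0.119  0.035] r 0.075 ang -0.224
right [ 0.474 -0.074  0.154] box [-0.12  -0.036] r 0.075 ang -0.244
lid front mid [ 0.654 -0.09   0.275]
hinge [ 0.684 -0.099  0.108]
PL [0.532 0.059 0.136]
PR [ 0.471 -0.149  0.136]
[array([ 0.617, -0.214,  0.275]), array([0.69 , 0.035, 0.275])]
```

The fit holds: knob radii come out at 75 mm and their height at 0.154 m, as specified. Box pose is (0.599, -0.074), yaw -0.287, and the lid is at 1.32 rad. The tool axes are already aligned with the box (tool x ≈ box -x, tool y ≈ box y). I'll rise with the fingers shut and cross over to behind the lid.

```bash
cat > go.py <<'E'
import sys
from fit import *
# prints tip pose in the box frame and slide (cm, tool axes) to reach tip targets given as bx by tipz (shut fingers)
p=np.load("p.npy"); s=manip.get_obs(); Rm=R.from_quat(s["ee_rot"]); t=s["position"]+Rm.apply([0,0,.073])
c,si=np.cos(p[2]),np.sin(p[2]); d=t[:2]-p[:2]
print("t",round(float(s["clock"]),2),"tip box",np.round([c*d[0]+si*d[1],-si*d[0]+c*d[1],t[2]],4),"F",np.round(s["ft_force"],1),"yaw off",round(float(((Rm.as_matrix()[1,1]>0) and np.arctan2(*Rm.as_matrix()[:2,1][::-1])-p[2]-np.pi/2)),3),"grip",round(float(s["grip_width"]),2))
a=list(map(float,sys.argv[1:]))
cur=t
for i in range(0,len(a),3):
    w=box2w(p,a[i:i+3]); print(a[i:i+3],"slide",np.round(Rm.inv().apply(w-cur)*100,2)); cur=w
E
python3 -m jog '[{"grip":1,"slide":[0,0,-4],"yaw":0},{"grip":1,"slide":[0,0,-4],"yaw":0},{"grip":1,"slide":[0,0,-4],"yaw":0},{"grip":1,"slide":[0,0,0],"yaw":0}]'; python3 go.py .13 0 .347 .13 0 .246
```

```text
clock: 1.6
position: [0.1836, 0.5984, 0.4304]
ee_rot: [0.148, 0.989, 0.005, 0.0]
ft_force: [-0.4, 0.5, 0.1]
grip_width: 0.329
grasp_force: 0.0
t 1.6 tip box [-0.5889  0.5279  0.3574] F [-0.4  0.5  0.1] yaw off -0.011 grip 0.33
[0.13, 0.0, 0.347] slide [-72.48 -51.98   0.51]
[0.13, 0.0, 0.246] slide [-1.00e-02 -9.00e-02  1.01e+01]
```

```bash
python3 -m jog '[{"grip":1,"slide":[-2,-1.4,0],"yaw":0.01},{"grip":1,"slide":[-3.6,-2.6,0],"yaw":0},{"grip":1,"slide":[-3.6,-2.6,0],"yaw":0},{"grip":1,"slide":[-3.6,-2.6,0],"yaw":0},{"grip":1,"slide":[-3.6,-2.6,0],"yaw":0},{"grip":1,"slide":[-3.6,-2.6,0],"yaw":0},{"grip":1,"slide":[-3.6,-2.6,0],"yaw":0},{"grip":1,"slide":[-2,-1.4,0],"yaw":0}]'; python3 go.py .13 0 .347
```

```text
clock: 2.4
position: [0.3741, 0.3412, 0.424]
ee_rot: [0.155, 0.988, 0.0, 0.0]
ft_force: [-0.1, 0.6, 0.8]
grip_width: -0.002
grasp_force: 0.0
t 2.4 tip box [-0.3334  0.3344  0.351 ] F [-0.1  0.6  0.8] yaw off -0.025 grip -0.0
[0.13, 0.0, 0.347] slide [-47.18 -32.25   0.43]
```

```bash
python3 -m jog '[{"grip":1,"slide":[-3,-2,0],"yaw":-0.025},{"grip":1,"slide":[-4,-2.8,0],"yaw":0},{"grip":1,"slide":[-4,-2.8,0],"yaw":0},{"grip":1,"slide":[-4,-2.8,0],"yaw":0},{"grip":1,"slide":[-4,-2.8,0],"yaw":0},{"grip":1,"slide":[-4,-2.8,0],"yaw":0},{"grip":1,"slide":[-4,-2.8,0],"yaw":0},{"grip":1,"slide":[-2,-1.4,0],"yaw":0}]'; python3 go.py .13 0 .347
```

```text
clock: 3.2
position: [0.5947, 0.0649, 0.4234]
ee_rot: [0.143, 0.99, -0.001, 0.0]
ft_force: [-0.1, 0.4, 0.4]
grip_width: -0.0
grasp_force: 0.0
t 3.2 tip box [-0.0437  0.1316  0.3504] F [-0.1  0.4  0.4] yaw off -0.001 grip -0.0
[0.13, 0.0, 0.347] slide [-17.37 -13.15   0.37]
```

```bash
python3 -m jog '[{"grip":1,"slide":[-3,-2,0],"yaw":0},{"grip":1,"slide":[-4,-2.5,0],"yaw":0},{"grip":1,"slide":[-4,-2.5,0],"yaw":0},{"grip":1,"slide":[-2,-1.5,0],"yaw":0},{"grip":1,"slide":[0,0,0],"yaw":0}]'; python3 go.py .13 0 .347 .13 0 .240
```

```text
clock: 3.7
position: [0.6953, -0.0529, 0.4218]
ee_rot: [0.144, 0.99, -0.001, -0.001]
ft_force: [0.7, 0.8, -0.0]
grip_width: 0.003
grasp_force: 0.0
t 3.7 tip box [0.0859 0.0469 0.3488] F [ 0.7  0.8 -0. ] yaw off -0.002 grip 0.0
[0.13, 0.0, 0.347] slide [-4.41 -4.68  0.19]
[0.13, 0.0, 0.24] slide [-0.02  0.03 10.7 ]
```

```bash
python3 -m jog '[{"grip":1,"slide":[-2.2,-2.3,0],"yaw":0},{"grip":1,"slide":[-2.2,-2.3,0],"yaw":0},{"grip":1,"slide":[0,0,2],"yaw":0},{"grip":1,"slide":[0,0,3],"yaw":0},{"grip":1,"slide":[0,0,3],"yaw":0},{"grip":1,"slide":[0,0,2.5],"yaw":0},{"grip":1,"slide":[0,0,0],"yaw":0}]'; python3 go.py .076 0 .240; python3 - <<'E'
from h import *
im=manip.camera("scene"); a=im[90:240,200:400]
im=manip.camera("side"); b=im[110:260,250:450]
cv2.imwrite("pics/v5.png",cv2.resize(np.vstack([a,b]),None,fx=2,fy=2,interpolation=cv2.INTER_CUBIC))
E
```

```text
clock: 4.4
position: [0.7225, -0.1037, 0.3147]
ee_rot: [0.14, 0.99, 0.0, -0.003]
ft_force: [0.5, 0.5, 0.3]
grip_width: -0.002
grasp_force: 0.0
t 4.4 tip box [0.1261 0.0061 0.2417] F [0.5 0.5 0.3] yaw off 0.005 grip -0.0
[0.076, 0.0, 0.24] slide [ 5.01 -0.59  0.2 ]
```

View pics/v5.png

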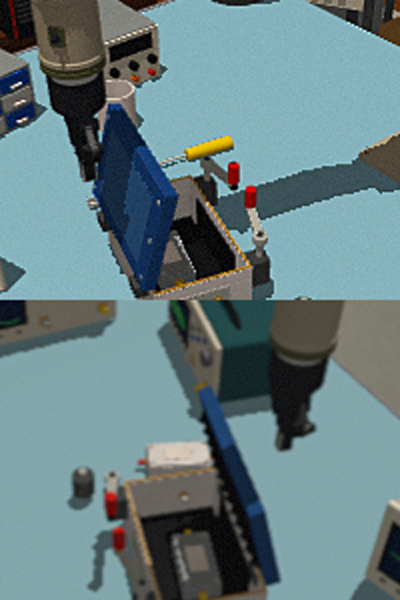

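View: the closed fingers hang behind the lid, at about (90,165) in the scene half and (290,430) in the side half. Filter, attenuator and clamps are unchanged. Now I start pushing.

```bash
python3 -m jog '[{"grip":1,"slide":[2,-0.3,0],"yaw":0},{"grip":1,"slide":[2,-0.3,0],"yaw":0},{"grip":1,"slide":[1,0,0],"yaw":0},{"grip":1,"slide":[1,0,0.1],"yaw":0},{"grip":1,"slide":[1,0,0.3],"yaw":0},{"grip":1,"slide":[1,0,0.3],"yaw":0}]'; python3 go.py
```

```text
clock: 5.1
position: [0.6464, -0.0888, 0.3155]
ee_rot: [0.141, 0.99, 0.0, 0.004]
ft_force: [4.0, -1.3, 2.4]
grip_width: -0.004
grasp_force: 2.3
t 5.1 tip box [ 0.0498 -0.001   0.2425] F [ 4.  -1.3  2.4] yaw off 0.004 grip -0.0
```

```bash
python3 -m jog '[{"grip":1,"slide":[1,0,0.5],"yaw":0},{"grip":1,"slide":[1,0,0.6],"yaw":0},{"grip":1,"slide":[0.9,0,0.6],"yaw":0},{"grip":1,"slide":[0.8,0,0.7],"yaw":0},{"grip":1,"slide":[0.8,0,0.7],"yaw":0},{"grip":1,"slide":[0.7,0,0.8],"yaw":0}]'; python3 go.py
```

```text
clock: 5.7
position: [0.5964, -0.0742, 0.2762]
ee_rot: [0.141, 0.99, 0.001, 0.003]
ft_force: [0.5, 0.0, 4.9]
grip_width: 0.001
grasp_force: 2.0
t 5.7 tip box [-0.0023 -0.0011  0.2032] F [0.5 0.  4.9] yaw off 0.004 grip 0.0
```

```bash
python3 -m jog '[{"grip":1,"slide":[0.6,0,0.8],"yaw":0},{"grip":1,"slide":[0.6,0,0.8],"yaw":0},{"grip":1,"slide":[0.5,0,0.8],"yaw":0},{"grip":1,"slide":[0.4,0,0.9],"yaw":0},{"grip":1,"slide":[0.4,0,0.9],"yaw":0},{"grip":1,"slide":[0.3,0,0.8],"yaw":0}]'; python3 go.py
```

```text
clock: 6.3
position: [0.5681, -0.066, 0.2219]
ee_rot: [0.141, 0.99, 0.0, -0.0]
ft_force: [0.3, 0.9, 2.8]
grip_width: -0.0
grasp_force: 1.5
t 6.3 tip box [-0.0323 -0.0013  0.1489] F [0.3 0.9 2.8] yaw off 0.004 grip -0.0
```

```bash
python3 -m jog '[{"grip":1,"slide":[0.1,0,0.7],"yaw":0},{"grip":1,"slide":[0.1,0,0.6],"yaw":0},{"grip":1,"slide":[0,0,0.6],"yaw":0},{"grip":1,"slide":[0,0,0.5],"yaw":0},{"grip":1,"slide":[0,0,0.4],"yaw":0},{"grip":1,"slide":[0,0,0],"yaw":0}]'; python3 go.py
```

```text
clock: 6.9
position: [0.5665, -0.0658, 0.1942]
ee_rot: [0.141, 0.99, -0.0, -0.0]
ft_force: [0.1, 0.1, 0.0]
grip_width: -0.001
grasp_force: 0.0
t 6.9 tip box [-0.0339 -0.0016  0.1212] F [0.1 0.1 0. ] yaw off 0.004 grip -0.0
```

```bash
python3 -m jog '[{"grip":1,"slide":[0,0,0.2],"yaw":0},{"grip":1,"slide":[0,0,0.2],"yaw":0},{"grip":1,"slide":[0,0,0.2],"yaw":0},{"grip":1,"slide":[0,0,0],"yaw":0},{"grip":1,"slide":[0,0,0],"yaw":0}]'; python3 go.py
```

```text
clock: 7.4
position: [0.5666, -0.0659, 0.1916]
ee_rot: [0.141, 0.99, 0.001, 0.0]
ft_force: [-13.5, 1.8, 29.0]
grip_width: 0.0
grasp_force: 14.5
t 7.4 tip box [-0.0337 -0.0016  0.1186] F [-13.5   1.8  29. ] yaw off 0.003 grip 0.0
```

At z = 0.1186 the tip carries 29 N, so the lid is fully shut (its top should be at 0.119). I lift off and move in front of the left knob.

```bash
python3 -m jog '[{"grip":1,"slide":[0,0,-1.5],"yaw":0},{"grip":1,"slide":[0,0,-3],"yaw":0},{"grip":1,"slide":[0,0,-3.5],"yaw":0},{"grip":1,"slide":[3,0.9,0],"yaw":0},{"grip":1,"slide":[4,1,0],"yaw":0},{"grip":1,"slide":[4,1,0],"yaw":0},{"grip":1,"slide":[2.6,0.7,0],"yaw":0},{"grip":1,"slide":[0,0,0],"yaw":0}]'; python3 go.py -.165 .035 .146
python3 - <<'E'
from h import *
im=manip.camera("scene"); print("lid",[round(m["conf"],2) for m in manip.masks_of("lid_front","scene")]); a=im[120:270,200:400]
im=manip.camera("side"); b=im[130:280,250:450]
cv2.imwrite("pics/v6.png",cv2.resize(np.vstack([a,b]),None,fx=2,fy=2,interpolation=cv2.INTER_CUBIC))
E
```

```text
clock: 8.2
position: [0.444, 0.0086, 0.2692]
ee_rot: [0.139, 0.99, 0.001, 0.0]
ft_force: [0.6, 0.1, -0.8]
grip_width: 0.001
grasp_force: 0.0
t 8.2 tip box [-0.1724  0.0353  0.1962] F [ 0.6  0.1 -0.8] yaw off 0.007 grip 0.0
[-0.165, 0.035, 0.146] slide [-0.74 -0.04  5.02]
lid [0.65, 0.45]
```

View pics/v6.png

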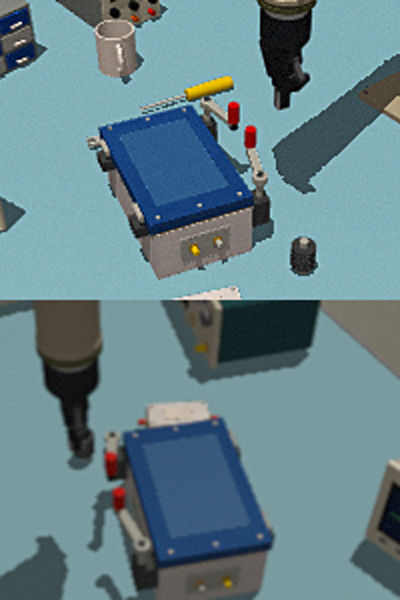

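The lid lies flat on the box, flush all round. Both clamps are still parked, with the knobs at about (233,113) and (250,137), and the fingers are in front of the left one. Down, then push.

```bash
python3 -m jog '[{"grip":1,"slide":[0,0,2.5],"yaw":0},{"grip":1,"slide":[0,0,2.5],"yaw":0},{"grip":1,"slide":[0,0,0],"yaw":0},{"grip":1,"slide":[-1.5,0,0],"yaw":0},{"grip":1,"slide":[-1.5,0,0],"yaw":0},{"grip":1,"slide":[-1.5,-0.1,0],"yaw":0},{"grip":1,"slide":[0,0,0],"yaw":0}]'; python3 go.py -.124 .033 .146 -.093 .030 .146 -.0635 .040 .146 -.040 .060 .146 -.027 .086 .146
```

```text
clock: 9.05
position: [0.4906, -0.0077, 0.2198]
ee_rot: [0.142, 0.99, -0.0, 0.001]
ft_force: [0.1, -0.4, -0.0]
grip_width: 0.003
grasp_force: 0.0
t 9.05 tip box [-0.1229  0.0326  0.1468] F [ 0.1 -0.4 -0. ] yaw off 0.002 grip 0.0
[-0.124, 0.033, 0.146] slide [0.11 0.04 0.08]
[-0.093, 0.03, 0.146] slide [-3.1  -0.31  0.  ]
[-0.0635, 0.04, 0.146] slide [-2.95  0.99  0.  ]
[-0.04, 0.06, 0.146] slide [-2.35  2.    0.  ]
[-0.027, 0.086, 0.146] slide [-1.3  2.6 -0. ]
```

```bash
python3 -m jog '[{"grip":1,"slide":[-1.5,-0.1,0],"yaw":0},{"grip":1,"slide":[-1.5,-0.1,0],"yaw":0},{"grip":1,"slide":[-1.5,0.5,0],"yaw":0},{"grip":1,"slide":[-1.4,0.5,0],"yaw":0},{"grip":1,"slide":[-1.2,1,0],"yaw":0},{"grip":1,"slide":[-1.2,1,0],"yaw":0},{"grip":1,"slide":[0,0,0],"yaw":0}]'; python3 go.py -.027 .09 .146
```

```text
clock: 9.75
position: [0.5773, -0.0018, 0.2192]
ee_rot: [0.14, 0.99, -0.0, 0.0]
ft_force: [-0.8, 0.3, -0.5]
grip_width: -0.001
grasp_force: 0.0
t 9.75 tip box [-0.0415  0.0628  0.1462] F [-0.8  0.3 -0.5] yaw off 0.005 grip -0.0
[-0.027, 0.09, 0.146] slide [-1.46  2.71  0.02]
```

```bash
python3 -m jog '[{"grip":1,"slide":[-0.7,0.9,0],"yaw":0},{"grip":1,"slide":[-0.7,0.9,0],"yaw":0},{"grip":1,"slide":[0,0.6,0],"yaw":0},{"grip":1,"slide":[0,0.4,0],"yaw":0},{"grip":1,"slide":[0,0,0],"yaw":0},{"grip":1,"slide":[0,0,0],"yaw":0}]'; python3 go.py -.027 .09 .146
cat > kn.py <<'E'
from fit import *
P=np.load("p.npy")
for c in("scene","side"):
    im=manip.camera(c); cal=manip.calibration(c)
    hs=cv2.cvtColor(im,cv2.COLOR_BGR2HSV); r=(((hs[...,0]<8)|(hs[...,0]>172))&(hs[...,1]>150)&(hs[...,2]>80)).astype(np.uint8)
    n,l,st,ce=cv2.connectedComponentsWithStats(r)
    for i in range(1,n):
        w=at_z(cal,ce[i],.154); d=w[:2]-P[:2]; cc,si=np.cos(P[2]),np.sin(P[2]); b=[cc*d[0]+si*d[1],-si*d[0]+cc*d[1]]
        if abs(b[0])<.15 and abs(b[1])<.13 and st[i,4]>10:
            for sg in(1,-1):
                v=[b[0]+.102,b[1]-sg*.108]
                if .06<np.hypot(*v)<.09: print(c,"L" if sg>0 else "R",st[i,4],np.round(b,3),"ang",round(float(np.arctan2(v[0],-sg*v[1])),2))
E
python3 kn.py
```

```text
clock: 10.35
position: [0.5974, 0.016, 0.2192]
ee_rot: [0.143, 0.99, -0.002, 0.0]
ft_force: [-2.0, -14.0, 3.4]
grip_width: -0.001
grasp_force: 7.1
t 10.35 tip box [-0.0272  0.0852  0.1462] F [ -2.  -14.    3.4] yaw off -0.0 grip -0.0
[-0.027, 0.09, 0.146] slide [-0.02  0.48  0.02]
scene R 39 [-0.118 -0.029] ang -0.2
scene L 58 [-0.028  0.109] ang 1.59
side R 49 [-0.12  -0.037] ang -0.25
```

The left clamp is at its stop (14 N, 1.59 rad measured). Now the right one.

```bash
python3 -m jog '[{"grip":1,"slide":[0,-2,0],"yaw":0},{"grip":1,"slide":[0,-1,-3],"yaw":0},{"grip":1,"slide":[0,-1,-3],"yaw":0},{"grip":1,"slide":[3.5,-2,0],"yaw":0},{"grip":1,"slide":[4,-2.5,0],"yaw":0},{"grip":1,"slide":[4,-2.5,0],"yaw":0},{"grip":1,"slide":[2.5,-1,0],"yaw":0},{"grip":1,"slide":[0,0,0],"yaw":0}]'; python3 go.py -.165 -.035 .146
```

```text
clock: 11.25
position: [0.4274, -0.0565, 0.2793]
ee_rot: [0.141, 0.99, 0.001, 0.0]
ft_force: [0.0, -0.2, -0.1]
grip_width: -0.002
grasp_force: 0.0
t 11.25 tip box [-0.1699 -0.0318  0.2063] F [ 0.  -0.2 -0.1] yaw off 0.003 grip -0.0
[-0.165, -0.035, 0.146] slide [-0.49 -0.33  6.03]
```

```bash
python3 -m jog '[{"grip":1,"slide":[0,-0.2,3],"yaw":0},{"grip":1,"slide":[0,0,3],"yaw":0},{"grip":1,"slide":[0,0,0],"yaw":0},{"grip":1,"slide":[-1.5,0,0],"yaw":0},{"grip":1,"slide":[-1.5,0,0],"yaw":0},{"grip":1,"slide":[-1.5,0,0],"yaw":0},{"grip":1,"slide":[0,0,0],"yaw":0}]'; python3 go.py -.093 -.030 .146 -.0635 -.040 .146 -.040 -.060 .146 -.027 -.086 .146
```

```text
clock: 11.95
position: [0.4743, -0.0704, 0.2202]
ee_rot: [0.141, 0.99, -0.0, 0.001]
ft_force: [-0.3, -0.4, 0.1]
grip_width: -0.001
grasp_force: 0.0
t 11.95 tip box [-0.1208 -0.0322  0.1472] F [-0.3 -0.4  0.1] yaw off 0.004 grip -0.0
[-0.093, -0.03, 0.146] slide [-2.78  0.21  0.12]
[-0.0635, -0.04, 0.146] slide [-2.95 -1.01  0.01]
[-0.04, -0.06, 0.146] slide [-2.34 -2.01  0.  ]
[-0.027, -0.086, 0.146] slide [-1.29 -2.61  0.  ]
```

```bash
python3 -m jog '[{"grip":1,"slide":[-1.4,0.1,0],"yaw":0},{"grip":1,"slide":[-1.4,0.1,0],"yaw":0},{"grip":1,"slide":[-1.5,-0.5,0],"yaw":0},{"grip":1,"slide":[-1.4,-0.5,0],"yaw":0},{"grip":1,"slide":[-1.2,-1,0],"yaw":0},{"grip":1,"slide":[-1.2,-1,0],"yaw":0},{"grip":1,"slide":[0,0,0],"yaw":0}]'; python3 go.py -.027 -.09 .146
```

```text
clock: 12.65
position: [0.5428, -0.1211, 0.2197]
ee_rot: [0.142, 0.99, -0.0, 0.0]
ft_force: [0.2, -0.7, 0.3]
grip_width: -0.001
grasp_force: 0.0
t 12.65 tip box [-0.0409 -0.0614  0.1467] F [ 0.2 -0.7  0.3] yaw off 0.002 grip -0.0
[-0.027, -0.09, 0.146] slide [-1.38 -2.86  0.07]
```

```bash
python3 -m jog '[{"grip":1,"slide":[-0.7,-0.9,0],"yaw":0},{"grip":1,"slide":[-0.7,-0.9,0],"yaw":0},{"grip":1,"slide":[0,-0.6,0],"yaw":0},{"grip":1,"slide":[0,-0.5,0],"yaw":0},{"grip":1,"slide":[0,0,0],"yaw":0},{"grip":1,"slide":[0,0,0],"yaw":0}]'; python3 go.py -.027 -.09 .146
```

```text
clock: 13.25
position: [0.5492, -0.1486, 0.2194]
ee_rot: [0.139, 0.99, 0.002, 0.001]
ft_force: [6.8, 10.6, -0.3]
grip_width: 0.003
grasp_force: 6.4
t 13.25 tip box [-0.0269 -0.0857  0.1464] F [ 6.8 10.6 -0.3] yaw off 0.007 grip 0.0
[-0.027, -0.09, 0.146] slide [ 0.02 -0.43  0.03]
```

The right clamp is at its stop too. I retreat and check.

```bash
python3 -m jog '[{"grip":1,"slide":[0,2,0],"yaw":0},{"grip":1,"slide":[0,1.5,-2],"yaw":0},{"grip":1,"slide":[0,1,-4],"yaw":0},{"grip":1,"slide":[0,0,-5],"yaw":0},{"grip":1,"slide":[0,0,-5],"yaw":0},{"grip":1,"slide":[3,0,-2],"yaw":0},{"grip":1,"slide":[3,0,0],"yaw":0},{"grip":1,"slide":[0,0,0],"yaw":0}]'; python3 go.py; python3 kn.py
python3 - <<'E'
from h import *
a=manip.camera("scene")[100:300,200:400]; b=manip.camera("side")[130:330,250:450]
cv2.imwrite("pics/v7.png",cv2.resize(np.hstack([a,b]),None,fx=2,fy=2,interpolation=cv2.INTER_CUBIC))
E
```

```text
clock: 14.05
position: [0.5005, -0.0923, 0.4002]
ee_rot: [0.141, 0.99, 0.001, 0.001]
ft_force: [1.3, -1.2, 0.2]
grip_width: -0.004
grasp_force: 0.0
t 14.05 tip box [-0.0896 -0.0455  0.3272] F [ 1.3 -1.2  0.2] yaw off 0.003 grip -0.0
scene R 51 [-0.028 -0.109] ang 1.58
scene L 58 [-0.028  0.109] ang 1.58
side L 38 [-0.027  0.105] ang 1.54
side R 57 [-0.027 -0.11 ] ang 1.59
```

View pics/v7.png

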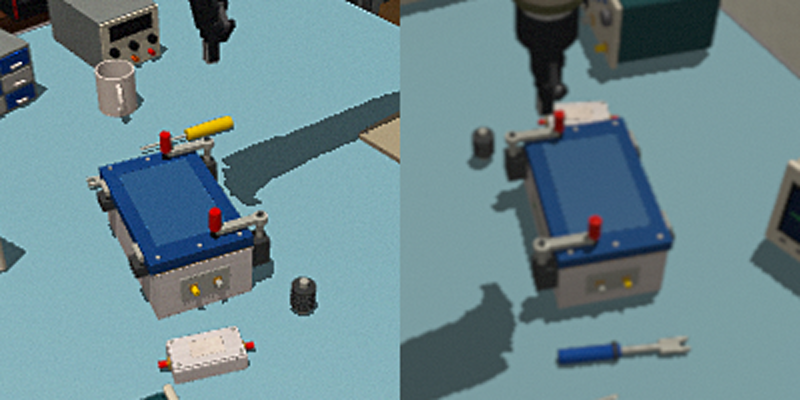

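The lid is shut and both clamps lie square across it, with the knobs at (165,142) and (215,220) in the scene half. The bystanders in view look undisturbed and the arm is clear, so I hand in.

```bash
python3 -c "
from workcell import manip; print(manip.hand_in())"
```

```text
the job is handed in; nothing more can be done
None
```

The job is handed in: the lid is fully shut, both clamps measured within about 0.03 rad of their stops, the arm is clear, and the filter (under the lid) and bench things were never touched; no verdict was returned.

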